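# Load the barrel tumbler and shut its guard

## Robot

A 6-joint arm with a two-finger parallel gripper is mounted at the origin on the work surface. World frame = base frame: x ahead of the robot, y to its left, z up, the work surface at z = 0. Lengths are in m, angles in rad, forces in N, time in s.
With the tool pointing down it reaches from about 0.35 to 0.975 m from the base axis. Payload 4.9 kg.
Tool frame: the origin (TCP) lies on the mounting face of the last link; the fingertips stand 173 mm ahead of it and the grasp point (between the pads) lies 155 mm ahead of it (tcp_to_grasp is the distance from the TCP to the grasp point, in m); z points along the fingers, y is the line along which they close (so a half turn about z gives the same grasp; the last joint's range is limited). The gripper opens to 85 mm and grips with 20 to 120 N. Pads are 22 mm wide; open, the fingers measure 114 mm over their backs; the gripper's body (76 mm by 85 mm) begins 54 mm behind the grasp point. The pads swing forward as they close: fully open they stand 13 mm farther back than shut.
Start: joints at [-1.254, 0.053, 1.613, -0, 1.476, -0.119], TCP at [0.264, -0.567, 0.405] pointing down, gripper open.
Joint ranges: [-3.01, 3.01], [-1.01, 2.22], [0.06, 2.58], [-1.02, 4.17], [0.09, 2.62], [-3.14, 3.14]. Speed limits (rad/s): [2.57, 2.57, 3.14, 3.14, 3.14, 3.14].

## Interface

Orientations are given as a rotation vector (axis times angle).
In Python, from station import get_obs, get_image, calibration, finish_job, tcp_to_grasp gives the robot as it stands. The module is installed in compiled form; this text tells all that it offers.
- The arm moves only by the tool arm_command, never from a script. Its argument "plan" is a list that holds one entry, the list of rows, each a list of 6 numbers: the shift along the tool's x, y, z in cm, then the turn, a rotation vector about the tool's x, y, z in rad. A call has 1 to 12 rows; each row is the pose to reach, as a shift and turn from the pose commanded when the call began, along the tool's axes at that moment; what a row does not reach only later rows make up. A row lasts 1/12 s, in which the tool goes at most 41.7 mm and 7.16 degrees, less where a joint would pass 70% of its speed; a pose out of reach is approached as far as the arm can. A call with a gripper value outside its range is refused whole. "gripper" is the closure, from -1 (fully open) to 1 (shut), set as the call begins (left out, the last holds). The fingers move at their own pace and stop on an object; "force" is the grip in N (left out, the last holds). Time passes only in rows, so rows that repeat a pose let the fingers close. It gives the time, the measured TCP pose, the force, the opening and the grip force at its end, in the units of the state.
- get_obs(): the state, without advancing time (a new reading comes with each control period).
- get_image(name): name is "scene" or "side" or "wrist"; returns (picture, depth): 420x560x3 uint8, blue, green, red; 420x560 float32, m along the optical axis (not along the pixel's ray), 0 where there is no reading.
- calibration(name): a dict with "fx", "fy", "cx", "cy" (pixels), "dist" ([k1, k2, p1, p2, k3] as OpenCV has them; the pictures are not rectified), "pose" (4x4, takes a point from camera to world coordinates). Camera axes: x right, y up, looking along -z (the intrinsics and any distortion apply to the point x, -y, -z); pixel columns grow to the right and rows downward; lengths in m; the calibration is good to about 2 mm. A picture is of the moment at which its call begins: read the wrist's pose just before it. calibration takes no time and is no camera call; for the wrist camera it gives the pose at the moment of the call.
- finish_job(): hands the job in; it is judged then, once.
The state is a dict: "t": time; "q": joint angles; "dq": joint speeds; "effort": joint torques, N m; "tool_pos": TCP position; "tool_rot": TCP orientation; "contact_force": force on the tool from outside, world axes, zero at the start; "wrist_torque": the same for the moment, N m; "opening": finger opening in m; "grip_force": force on a finger pad.
Only numpy, scipy, OpenCV 4.12 (cv2) and the standard library are available. Lean on these libraries where they do the work, as an engineer would, in place of code of your own. Each camera call takes 0.05 s, during which the arm holds its last target. There are 200 camera calls.

## Task

Load the tumbling machine: tip the closed barrel that stands on the machine's loading shelf over by its lid knob, laying it down gently on its side on the two rollers, lid towards the end stop, and slide it along the rollers until it comes up solid against the end stop, with the orange sprung pad pushed in. Then bring the clear guard down gently, without letting it drop, until it is fully shut over the barrel. Leave the other things on the bench where they are.

Things in the scene. Friction and masses are not known exactly. Their poses are not given: they have to be found in the camera images.
- tumbler: Green two-roller barrel tumbler, fixed to the bench. Origin: midway between the rollers, on the bench surface. y runs along the rollers from the loading shelf (-y end) to the end stop (+y end); -x is its open front. Base 200 (x) by 420 mm, y -220 to +200. Motor housing and hinge rail behind: x +76 to +158, y -93 to +183 mm, 118 high.
- shelf_top (a point): Centre of the bare-metal loading shelf's top (150 mm across x, 128 mm along y, y -218 to -90 of the machine), 23.5 mm above the bench, flush with the bottom of a lying barrel to 1 mm; its axes are the machine's. A 10 mm lip closes its outer (-y) end.
- roller_mid (a point): Middle of the roller cradle, on the line where a lying barrel's axis belongs: 70.5 mm above the bench, machine y +7.5 mm; machine's axes. Two black rollers, 22 mm in diameter, lie along y (y -85 to +130 mm of the machine) at x -30 and +30 mm, tops 33 mm above the bench; they can turn (the -x one stiffly). A lying barrel's lowest line is 24.5 mm up.
- thrust_pad (a joint): Orange thrust pad of the end stop, sprung along y: 0 m = free, grows to 0.006 m when pushed solidly home (under 1 N, so a barrel left against it stays). Pad 84 mm wide, 36 to 50 mm above the bench (a lying barrel's knob passes over it). The steel carriage carrying it is clamped firmly anywhere such that the free pad's face is at machine y +72 to +102 mm; where is not given.
- barrel: Closed, loaded tumbling barrel: black rubber cylinder with two yellow bands, steel lid and brass knob; rigid; diameter 92 mm (too wide for the gripper), 120 mm from foot to lid face, 150 over the knob, about 0.6 kg (varies), evenly spread. Origin: centre of its foot; z towards the lid. It starts upright on the loading shelf, up to 10 mm off the rollers' centre line.
- barrel_knob (a point): Centre of the brass lid knob: a cylinder 28 mm in diameter and 20 mm long on the barrel's axis (130 to 150 mm above the foot; this point is at 140 mm), on a neck 16 mm in diameter and 10 mm long. Held lightly between the fingers across the machine's x it turns between them like a hinge while the barrel tips on its foot's edge; gripped hard and lifted, the barrel hangs and does not tip.
- barrel_lid (a point): Centre of the lid's outer face, on the axis, 120 mm from the foot. This face's lower part is what meets the end stop's pad.
- barrel_foot (a point): Centre of the flat foot of the barrel.
- guard (a joint): Clear bent-sheet guard hinged along y at the back: 0 rad = fully shut on its stop, grows as it opens up and back (2.15 at most); starts near 2. 0.5 kg. Stays open leaning back; pulled towards shut past about 1 rad it falls unless held. Shut, it covers machine y -75 to +130 mm, its top sheet 128 mm above the bench.
- guard_hinge (a point): Middle of the guard's hinge line, 70 mm behind the rollers' centre line, 128 mm above the bench. From it the shut guard's top sheet runs 115 mm forward, then its front sheet 35 mm forward and 53 mm down. Open near 2 rad the guard rises to 290 mm above the bench, its front edge then 80 to 100 mm behind the rollers' centre line.
- guard_handle (a point): Middle of the guard's red round handle bar, 12 mm in diameter and 110 mm long along the machine's y, standing 38 mm off the guard's front sheet; 164 mm from the hinge line, 5.6 mm below hinge height when shut. It can be pinched from above at every angle.
- spare_barrel: Empty open black rubber barrel, 92 mm in diameter, 110 high; origin at its foot. Leave alone.
- silver_beaker: Silver beaker, 72 mm mouth, 85 high; origin at its foot. Leave alone.
- sieve_bowl: Light metal bowl, 120 mm mouth, 50 high; origin at its foot. Leave alone.
- paste_jar: Amber jar of polishing paste, 64 mm in diameter, 80 high; origin at its foot. Leave alone.
- spare_lid: Spare steel barrel lid with brass knob, 92 mm in diameter, 28 high, lying on the bench in front of the machine; origin underneath. Leave alone.
- bench_block: Steel bench block 70 by 70 by 22 mm; origin underneath. Leave alone.
- mallet: Wooden mallet 240 mm long lying on the bench to the left of the machine. Leave alone.

How it is judged:
By the outcome, as a careful person would: the job done as asked, in the order asked, and still so for the second after the job is handed in, with the robot touching nothing.
It also fails if it takes over 72 s, if anything falls off the work surface, if the arm or the gripper's body presses on something with over 40 N, if the wrist force passes 120 N, or if a joint passes its speed limit or range.

## Working session

There is one attempt and no reset: what is moved stays moved. The work goes in short steps, Python scripts to look and compute and a tool call to move; the robot and the scene stay as the last step left them, time stands still between calls to the robot, and variables do not carry over. Pictures are saved under pics/ and viewed, at most 10 in all, crops included, and the job is handed in when it is done.

Besides the shell and the picture viewer there is one more tool, called as name(argument=value, ...), one argument or row to a line, values as JSON. arm_command: Moves the arm, as the interface text tells. Its arguments: {"type":"object","properties":{"plan":{"type":"array"},"gripper":{"type":"number"},"force":{"type":"number"}},"required":["plan"]}

```bash
mkdir -p pics
cat > h.py <<'E'
import numpy as np, cv2
from station import *
def P(name,uv,z=None,depth=None):
    c=calibration(name); K=np.array([[c['fx'],0,c['cx']],[0,c['fy'],c['cy']],[0,0,1.]])
    p=cv2.undistortPoints(np.array(uv,float).reshape(-1,1,2),K,np.array(c['dist'],float))[:,0]
    T=np.array(c['pose']); d=np.c_[p[:,0],-p[:,1],-np.ones(len(p))]
    w=d@T[:3,:3].T; o=T[:3,3]
    if depth is not None: return o+w*np.array(depth).reshape(-1,1)
    return o+w*((z-o[2])/w[:,2])[:,None]
def cloud(name,dep,m=None):
    m=(dep>0) if m is None else m&(dep>0)
    v,u=np.nonzero(m); return P(name,np.c_[u,v],depth=dep[v,u]),np.c_[u,v]
E
python3 - <<'E'
from h import *
for n in ['scene','side']:
    im,d=get_image(n); cv2.imwrite(f'pics/{n}0.png',im); np.save(f'{n}0.npy',d)
o=get_obs(); print(o['tool_pos'],o['tool_rot'],tcp_to_grasp)
print(calibration('scene')['pose'],calibration('side')['pose'])
E
```

```text
[ 0.26374036 -0.56636179  0.40357792] [-3.06546294e+00 -6.78717441e-01  3.02710050e-04] 0.1547
[[ 0.99875038 -0.04026071  0.02961017  0.5424636 ]
 [ 0.04913312  0.68258783 -0.72915005 -1.04369561]
 [ 0.00914456  0.72969372  0.68371299  1.10036655]
 [ 0.          0.          0.          1.        ]] [[ 0.94588075  0.20996435 -0.24743601  0.11072229]
 [-0.32448136  0.6228161  -0.71190726 -1.12215008]
 [ 0.00463198  0.75366775  0.65723928  1.14729905]
 [ 0.          0.          0.          1.        ]]
```

View pics/scene0.png

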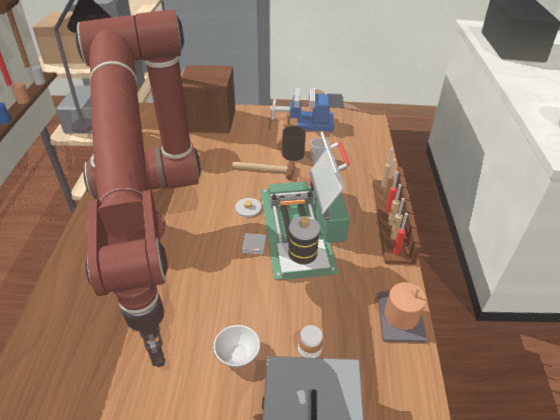

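View pics/side0.png

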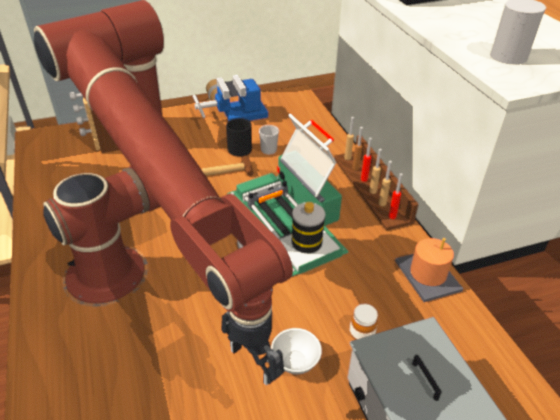

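The scene view shows the barrel's knob at about (304,222), the orange pad at (292,203), the red handle at (343,155) and the machine base's corners at about (272,276) and (335,270). The machine's y runs roughly along world y.

Run:
```python
from h import *
for n in ['scene','side']:
    im=cv2.imread(f'pics/{n}0.png'); d=np.load(f'{n}0.npy')
    hsv=cv2.cvtColor(im,cv2.COLOR_BGR2HSV)
    X,uv=cloud(n,d); hs=hsv[uv[:,1],uv[:,0]].astype(int); H,S,V=hs.T
    box=(X[:,0]>.4)&(X[:,0]<1.0)&(X[:,1]>-.45)&(X[:,1]<.35)&(X[:,2]<.4)
    g=box&(H>60)&(H<95)&(S>70)&(X[:,2]<.13)
    print(n,'green',g.sum(),X[g].min(0).round(3),X[g].max(0).round(3))
    lo=g&(X[:,2]<.035)&(X[:,2]>.0)
    r=cv2.minAreaRect(X[lo][:,:2].astype(np.float32)); print('low rect',r,np.round(cv2.boxPoints(r),3).tolist(),np.percentile(X[lo][:,2],[5,50,95]))
    for nm,m in dict(red=(((H<6)|(H>174))&(S>180)&(V>120)&(X[:,2]>.15)), orange=(H>6)&(H<18)&(S>190)&(V>150)&(X[:,2]>.02)&(X[:,2]<.07), brass=(H>10)&(H<28)&(S>120)&(X[:,2]>.12)&(X[:,2]<.2), yellow=(H>22)&(H<34)&(S>150)&(X[:,2]>.03)&(X[:,2]<.15)).items():
        m=m&box
        if m.sum(): print(nm,m.sum(),'uv',np.median(uv[m],0),'med',np.median(X[m],0).round(4),'min',X[m].min(0).round(3),'max',X[m].max(0).round(3))
    # lid
    m=box&(X[:,2]>.135)&(X[:,2]<.15)&(S<70)
    print('lidlike',m.sum(),np.median(X[m],0).round(4))
```

```text
scene green 47 [ 0.465 -0.074  0.003] [0.672 0.237 0.043]
low rect ((0.5574531555175781, 0.049172624945640564), (0.1594284623861313, 0.330893337726593), 33.04279327392578) [[0.4000000059604645, 0.14399999380111694], [0.5809999704360962, -0.13300000131130219], [0.7139999866485596, -0.04600000008940697], [0.5339999794960022, 0.23100000619888306]] [0.00387495 0.00677276 0.00998682]
brass 3 uv [416. 292.] med [ 0.8788 -0.3051  0.1266] min [ 0.878 -0.307  0.123] max [ 0.879 -0.305  0.134]
lidlike 739 [ 0.5969 -0.0841  0.1426]
side green 2569 [ 0.436 -0.183 -0.001] [0.711 0.243 0.121]
low rect ((0.5824702978134155, 0.03913915157318115), (0.23697656393051147, 0.42178335785865784), 8.816927909851074) [[0.43299999833106995, 0.2290000021457672], [0.49799999594688416, -0.18700000643730164], [0.7319999933242798, -0.1509999930858612], [0.6669999957084656, 0.26600000262260437]] [0.00367958 0.01042461 0.03237633]
red 60 uv [321. 130.] med [0.6812 0.0974 0.2771] min [0.668 0.044 0.271] max [0.695 0.15  0.284]
orange 200 uv [281. 200.] med [0.5682 0.1158 0.0482] min [ 0.491 -0.446  0.021] max [0.856 0.245 0.061]
brass 105 uv [310. 208.] med [ 0.5733 -0.0995  0.1676] min [ 0.558 -0.306  0.12 ] max [0.882 0.198 0.178]
yellow 219 uv [307. 234.] med [ 0.5548 -0.1303  0.0964] min [ 0.524 -0.14   0.046] max [ 0.605 -0.09   0.113]
lidlike 834 [ 0.596  -0.0743  0.1425]
```

Run:
```python
from h import *
im=cv2.imread('pics/scene0.png'); d=np.load('scene0.npy')
c=cv2.resize(im[130:290,240:370],None,fx=4.5,fy=3.7,interpolation=cv2.INTER_CUBIC)
s=cv2.imread('pics/side0.png')[110:280,220:360]
a=cv2.resize(im[130:290,250:360],None,fx=3.6,fy=3.6,interpolation=cv2.INTER_CUBIC)
b=cv2.resize(s,None,fx=2.8,fy=3.388,interpolation=cv2.INTER_CUBIC)
cv2.imwrite('pics/z.png',np.hstack([a,b]))
print(a.shape,b.shape)
hsv=cv2.cvtColor(im,cv2.COLOR_BGR2HSV); 
for u,v in [(270,220),(330,215),(340,240),(304,223),(292,203),(304,240),(290,250),(343,155)]: print((u,v),hsv[v,u],d[v,u],P('scene',[[u,v]],depth=[d[v,u]]).round(3))
```

```text
(576, 396, 3) (576, 392, 3)
(270, 220) [ 71  67 168] 1.5613751 [[0.464 0.069 0.006]]
(330, 215) [ 69  59 122] 1.4335052 [[ 0.659 -0.002  0.109]]
(340, 240) [ 69  63 109] 1.4884542 [[ 0.699 -0.017  0.012]]
(304, 223) [ 18 112 159] 1.3195897 [[ 0.575 -0.105  0.17 ]]
(292, 203) [ 12 152 189] 1.5709538 [[0.537 0.119 0.043]]
(304, 240) [19 25 82] 1.3245078 [[ 0.577 -0.135  0.131]]
(290, 250) [18 84 85] 1.3848279 [[ 0.537 -0.116  0.064]]
(343, 155) [  1 156 244] 1.3825852 [[0.687 0.087 0.278]]
```

View pics/z.png

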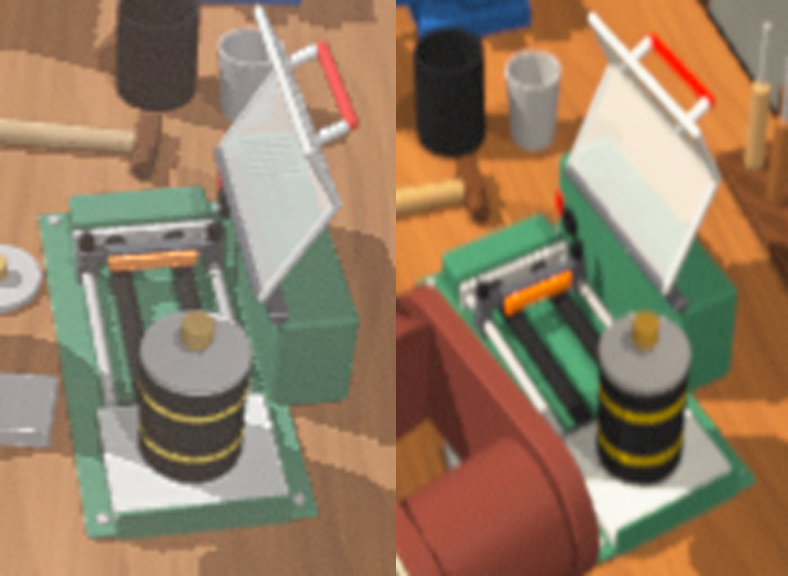

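The crop shows the base corners at (88,535), (315,512) and (42,215) in the left half. The barrel stands on the shelf, with its knob at (198,330), and the pad is at (153,261). I'll refine these with relaxed masks.

Run:
```python
from h import *
A=[]
for n,s0 in [('scene',35),('side',70)]:
    im=cv2.imread(f'pics/{n}0.png'); d=np.load(f'{n}0.npy')
    hsv=cv2.cvtColor(im,cv2.COLOR_BGR2HSV)
    X,uv=cloud(n,d); hs=hsv[uv[:,1],uv[:,0]].astype(int); H,S,V=hs.T
    box=(X[:,0]>.4)&(X[:,0]<.8)&(X[:,1]>-.3)&(X[:,1]<.35)&(X[:,2]<.4)
    g=box&(H>58)&(H<95)&(S>s0)&(X[:,2]<.13)
    mk=np.zeros(d.shape,np.uint8); mk[uv[g,1],uv[g,0]]=255
    mk=cv2.morphologyEx(mk,cv2.MORPH_OPEN,np.ones((2,2)));g&=mk[uv[:,1],uv[:,0]]>0
    lo=g&(X[:,2]<.02)
    print(n,g.sum(),np.percentile(X[lo][:,2],[5,50,95]))
    r=cv2.minAreaRect(X[lo][:,:2].astype(np.float32)); print(r[1:],np.round(cv2.boxPoints(r),3).tolist())
    for nm,m in dict(red=(((H<6)|(H>174))&(S>130)&(V>120)&(X[:,2]>.2)), orange=(H>6)&(H<18)&(S>120)&(V>130)&(X[:,2]>.03)&(X[:,2]<.06)&(X[:,0]>.49)&(X[:,0]<.62)&(X[:,1]>.05)&(X[:,1]<.18),brass=(H>12)&(H<30)&(S>90)&(X[:,2]>.15)&(X[:,2]<.19)&(X[:,1]<-.05),lid=(X[:,2]>.138)&(X[:,2]<.149)&(S<50)&(X[:,1]<-.04)&(X[:,0]<.64)).items():
        m=m&box
        if m.sum():
            print(nm,m.sum(),'med',np.median(X[m],0).round(4),'mean',X[m].mean(0).round(4),'min',X[m].min(0).round(3),'max',X[m].max(0).round(3))
            if nm in('red','orange'):
                l=cv2.fitLine(X[m][:,:2].astype(np.float32),cv2.DIST_HUBER,0,.01,.01).ravel();print('  ang',np.degrees(np.arctan2(l[1],l[0])))
c=np.array([(88,535),(315,512),(42,215)])/3.6+[250,130]
C=P('scene',c,z=.008);print(C.round(4));
for a,b in((0,1),(0,2)):
    e=C[b]-C[a];print(np.linalg.norm(e),np.degrees(np.arctan2(e[1],e[0])))
print('lidc',P('scene',[[304.2,228.1]],z=.1435))
```

```text
scene 2561 [0.00341521 0.00766969 0.01658031]
((0.24724094569683075, 0.41558077931404114), 10.254947662353516) [[0.4230000078678131, 0.2199999988079071], [0.4970000088214874, -0.1889999955892563], [0.7400000095367432, -0.14499999582767487], [0.6669999957084656, 0.2639999985694885]]
red 84 med [0.6877 0.096  0.2785] mean [0.688  0.0968 0.2782] min [0.675 0.041 0.271] max [0.7   0.157 0.284]
  ang -79.79757
orange 94 med [0.5369 0.1229 0.0457] mean [0.5367 0.1229 0.0449] min [0.496 0.113 0.034] max [0.578 0.141 0.053]
  ang 11.365082
brass 70 med [ 0.5755 -0.0987  0.1708] mean [ 0.5762 -0.0973  0.1691] min [ 0.566 -0.107  0.155] max [ 0.587 -0.08   0.176]
lid 469 med [ 0.5738 -0.1016  0.1428] mean [ 0.5755 -0.0996  0.1428] min [ 0.531 -0.139  0.138] max [ 0.621 -0.045  0.149]
side 2290 [0.00326873 0.00843235 0.01792521]
((0.23291920125484467, 0.41535475850105286), 9.325782775878906) [[0.4350000023841858, 0.22300000488758087], [0.5019999742507935, -0.1860000044107437], [0.7319999933242798, -0.14900000393390656], [0.6650000214576721, 0.26100000739097595]]
red 67 med [0.6814 0.097  0.277 ] mean [0.6816 0.0985 0.2767] min [0.668 0.044 0.271] max [0.695 0.155 0.284]
  ang -78.92537
orange 118 med [0.5307 0.1256 0.044 ] mean [0.5312 0.1257 0.0437] min [0.491 0.111 0.031] max [0.58  0.145 0.054]
  ang 10.792105
brass 94 med [ 0.5698 -0.0975  0.1698] mean [ 0.5702 -0.0956  0.1676] min [ 0.557 -0.106  0.152] max [ 0.584 -0.08   0.178]
lid 464 med [ 0.5645 -0.1009  0.1427] mean [ 0.5687 -0.0985  0.1427] min [ 0.526 -0.139  0.138] max [ 0.619 -0.045  0.149]
[[ 0.4941 -0.185   0.008 ]
 [ 0.6861 -0.1498  0.008 ]
 [ 0.4234  0.2237  0.008 ]]
0.19526780949801414 10.38620530426021
0.41478623566304496 99.80518588329916
lidc [[ 0.57681707 -0.09895606  0.1435    ]]
```

arm_command(
  plan=[
    [[16, -9.8, -1.5, 0, 0, -0.44], [32, -19.6, -3, 0, 0, -0.88], [47.8, -29.4, -4.6, 0, 0, -1.318], [47.8, -29.4, -4.6, 0, 0, -1.318], [47.8, -29.4, -4.6, 0, 0, -1.318], [47.8, -29.4, -4.6, 0, 0, -1.318], [47.8, -29.4, -4.6, 0, 0, -1.318], [47.8, -29.4, -4.6, 0, 0, -1.318], [47.8, -29.4, -4.6, 0, 0, -1.318], [47.8, -29.4, -4.6, 0, 0, -1.318], [47.8, -29.4, -4.6, 0, 0, -1.318], [47.8, -29.4, -4.6, 0, 0, -1.318]],
  ],
  gripper=-1,
  force=20,
)

```text
t: 1.1
tool_pos: [0.539, -0.1486, 0.4453]
tool_rot: [-2.006, -2.417, 0.0]
contact_force: [1.2, -0.4, -0.1]
opening: 0.0852
grip_force: 0.0
```

```bash
cat >> h.py <<'E'
from scipy.spatial.transform import Rotation as R
YAW=np.radians(10.3); O=np.array([.550,.049,0]); M=R.from_euler('z',YAW)
def mach(p): return (np.asarray(p)-O)@M.as_matrix()
def row(g,tilt=0,o=None):
    """machine grasp point -> row (cm, rad); tool y=+machine x, z down"""
    o=o or get_obs(); R0=R.from_rotvec(o['tool_rot'])
    Rt=M*R.from_euler('x',tilt)*R.from_matrix(np.array([[0,1,0],[1,0,0],[0,0,-1.]]))
    tcp=O+M.apply(g)-Rt.apply([0,0,tcp_to_grasp])
    return np.r_[R0.inv().apply(tcp-o['tool_pos'])*100,(R0.inv()*Rt).as_rotvec()].round(3)
E
python3 - <<'E'
from h import *
o=get_obs();print(o['q'],o['tool_pos'],row([-.004,-.149,.29]))
im,d=get_image('wrist');cv2.imwrite('pics/w1.png',im);np.save('w1.npy',d)
E
```

```text
[-4.02143555e-01 -1.25358809e-01  1.71909029e+00 -7.17423292e-05
  1.54825352e+00 -5.87615099e-01] [ 0.53901746 -0.14863185  0.44529223] [ 4.324  4.239  0.058 -0.    -0.     0.006]
```

View pics/w1.png

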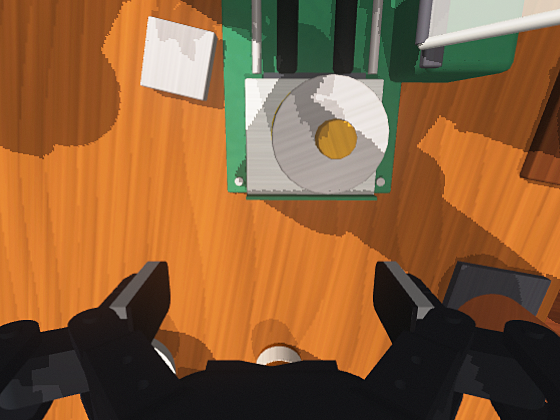

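The wrist view shows the knob top at (336,139), the shelf from (246,80) to (376,198), the rollers at about x=288 and x=344 along the top edge, and base corners at (228,192) and (396,190).

Run:
```python
from h import *
im=cv2.imread('pics/w1.png');hsv=cv2.cvtColor(im,cv2.COLOR_BGR2HSV)
k=cv2.inRange(hsv[90:190,290:390],(12,120,60),(32,255,255));
n,l,s,c=cv2.connectedComponentsWithStats(k);i=1+s[1:,4].argmax();print(s[i],c[i]+[290,90])
kt=P('wrist',[c[i]+[290,90]],z=.1735)[0];print('knob',kt,mach(kt))
g=cv2.inRange(hsv,(55,70,20),(95,255,255))
for v in (10,40,100,150,180): 
    u=np.nonzero(g[v,200:420])[0]+200; print(v,u.min(),u.max(),mach(P('wrist',[[u.min(),v],[u.max(),v]],z=.008)).round(4)[:,:2].tolist())
for v in (5,20,40,60):
    r=hsv[v,255:375,2]; b=np.nonzero(r<60)[0]+255; L=b[b<316];Rr=b[b>316]
    print(v,L.min(),L.max(),Rr.min(),Rr.max(),mach(P('wrist',[[L.mean(),v],[Rr.mean(),v]],z=.033)).round(4)[:,:2].tolist())
for u in (255,265,360,372):
    q=np.nonzero(g[150:,u])[0]; print(u,q.min()+150 if len(q) else None,q.max()+150 if len(q) else None)
print(mach(P('wrist',[[228,191],[394,189]],z=.008)).round(4))
```

```text
[  25   29   42   40 1308] [335.62920489 138.39678899]
knob [ 0.57659087 -0.08387682  0.1735    ] [ 0.00240369 -0.13549002  0.1735    ]
10 222 417 [[-0.0955, -0.0126], [0.1126, -0.0109]]
40 223 414 [[-0.0953, -0.0418], [0.1129, -0.0401]]
100 225 398 [[-0.0949, -0.1041], [0.1022, -0.1025]]
150 227 393 [[-0.0941, -0.1604], [0.1023, -0.1589]]
180 227 390 [[-0.095, -0.1964], [0.1023, -0.1949]]
5 277 298 336 356 [[-0.0268, -0.0141], [0.0316, -0.0137]]
20 277 297 335 355 [[-0.027, -0.0276], [0.0315, -0.0271]]
40 277 297 334 354 [[-0.0266, -0.046], [0.0317, -0.0455]]
60 277 296 333 353 [[-0.0268, -0.0649], [0.0319, -0.0645]]
255 196 198
265 196 198
360 195 199
372 195 199
[[-0.0942 -0.21    0.008 ]
 [ 0.1083 -0.206   0.008 ]]
```

Run:
```python
from h import *
o=get_obs();print(o['t'],o['tool_pos'],o['dq'].max() if hasattr(o['dq'],'max') else max(o['dq']))
```

```text
1.15 [ 0.54162133 -0.14361235  0.4460383 ] 0.02466135414904915
```

Run:
```python
from h import *
print(row([-.002,-.170,.29]))
```

```text
[ 1.760e+00  4.086e+00  1.580e-01  4.000e-03 -4.000e-03  1.000e-02]
```

arm_command(
  plan=[
    [[0.9, 2, 0.1, 0, 0, 0], [1.8, 4.1, 0.2, 0, 0, 0], [1.8, 4.1, 0.2, 0, 0, 0], [1.8, 4.1, 0.2, 0, 0, 0], [1.8, 4.1, 0.2, 0, 0, 0]],
  ],
)

```text
t: 1.57
tool_pos: [0.5752, -0.1258, 0.443]
tool_rot: [-2.009, -2.414, 0.001]
contact_force: [-0.6, 0.7, 0.1]
opening: 0.0854
grip_force: 0.0
```

Run:
```python
from h import *
o=get_obs();print(o['tool_pos'],np.abs(o['dq']).max())
c=calibration('wrist')
im,d=get_image('wrist');cv2.imwrite('pics/w2.png',im);np.save('w2.npy',d)
print(get_obs()['tool_pos'])
import h; h.calibration=lambda n:c
hsv=cv2.cvtColor(im,cv2.COLOR_BGR2HSV)
k=cv2.inRange(hsv[20:230],(12,120,60),(32,255,255))
X,uv=cloud('wrist',d)
hs=hsv[uv[:,1],uv[:,0]].astype(int);m=mach(X)
b=(hs[:,0]>12)&(hs[:,0]<32)&(hs[:,1]>110)&(X[:,2]>.165)&(X[:,2]<.185)&(abs(m[:,0])<.03)
print('knob n',b.sum(),(m[b].min(0)+m[b].max(0))/2,m[b].mean(0),m[b].min(0),m[b].max(0),X[b].mean(0))
l=(abs(X[:,2]-.1435)<.004)&(abs(m[:,0])<.08)&(m[:,1]<-.05)
print('lid',(m[l].min(0)+m[l].max(0))/2,m[l].min(0),m[l].max(0))
g=(hs[:,0]>55)&(hs[:,0]<95)&(hs[:,1]>70)
lo=g&(X[:,2]<.02)&(X[:,2]>.002);print('base',m[lo].min(0),m[lo].max(0),X[lo,2].mean())
rect=cv2.minAreaRect(X[lo][:,:2].astype(np.float32));print(rect)
om=(hs[:,0]>4)&(hs[:,0]<20)&(hs[:,1]>150)&(abs(m[:,0])<.06)&(m[:,1]>0)&(X[:,2]>.03)&(X[:,2]<.06)
if om.any():print('pad',m[om].min(0),m[om].max(0))
for y in (-.06,-.03,0,.03):
    s=(abs(m[:,1]-y)<.006)&(abs(m[:,0])<.05)&(X[:,2]>.031)&(hs[:,2]<70)&(X[:,2]<.036);  print(y,s.sum(),m[s&(m[:,0]<0),0].mean(),m[s&(m[:,0]>0),0].mean())
```

```text
[ 0.57516853 -0.12580135  0.44296676] 0.014479820313454479
[ 0.57497374 -0.12607473  0.44316433]
knob n 1193 [-0.00132874 -0.140898    0.17076032] [-0.00134488 -0.14086861  0.1736827 ] [-0.01465453 -0.15434559  0.1658052 ] [ 0.01199705 -0.12745041  0.17571543] [ 0.57386442 -0.08983898  0.1736827 ]
lid [ 0.01629349 -0.1185017   0.14349946] [-0.04642451 -0.18686973  0.13951112] [ 0.07901149 -0.05013366  0.14748781]
base [-0.10084092 -0.21579322  0.00519275] [0.14779515 0.00645127 0.01992327] 0.008522668506647598
((0.5918230414390564, -0.0497310608625412), (0.24863001704216003, 0.22209881246089935), 10.360650062561035)
-0.06 286 -0.03098896193675387 0.028728325666429775
-0.03 323 -0.031147236139052188 0.028531872627926298
0 163 -0.030673759761805905 0.028972134614186674
0.03 0 nan nan<stdin>:21: RuntimeWarning: Mean of empty slice.
  ret = ret.dtype.type(ret / rcount)
```

View pics/w2.png

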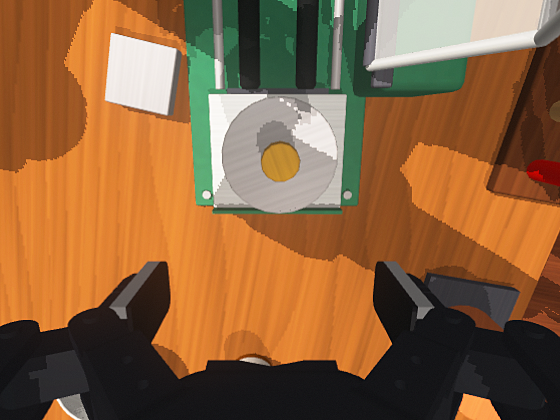

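The second wrist view shows the knob at (281,162), centred on the shelf. That puts it at machine x≈0, y≈-0.145. Next I'll descend onto it.

```bash
sed -i 's/YAW=.*/YAW=np.radians(10.36); O=np.array([.5483,.0528,0]); M=R.from_euler("z",YAW)/' h.py
python3 - <<'E'
from h import *
print(mach([ 0.57386442,-0.08983898,.1737]),row([-.0003,-.1445,.1665]))
E
```

```text
[-0.00050347 -0.14491089  0.1737    ] [ 3.6230e+00  5.7900e-01  1.2197e+01 -1.0000e-03 -0.0000e+00  1.0000e-03]
```

arm_command(
  plan=[
    [[3.6, 0.55, 3, 0, 0, 0], [3.6, 0.55, 6, 0, 0, 0], [3.6, 0.55, 9, 0, 0, 0], [3.6, 0.55, 11, 0, 0, 0], [3.6, 0.55, 12.2, 0, 0, 0], [3.6, 0.55, 12.2, 0, 0, 0], [3.6, 0.55, 12.2, 0, 0, 0], [3.6, 0.55, 12.2, 0, 0, 0]],
  ],
)

```text
t: 2.28
tool_pos: [0.5748, -0.0898, 0.3238]
tool_rot: [2.008, 2.412, 0.002]
contact_force: [-0.2, -0.0, -0.3]
opening: 0.0855
grip_force: 0.0
```

Run:
```python
from h import *
print(row([-.0003,-.1445,.1665]),get_obs()['contact_force'])
```

```text
[ 0.056 -0.077  0.256  0.003  0.002  0.001] [-0.24853764 -0.00433654 -0.30005382]
```

arm_command(
  plan=[
    [[0, 0, 0.3, 0, 0, 0], [0, 0, 0.3, 0, 0, 0], [0, 0, 0.3, 0, 0, 0], [0, 0, 0.3, 0, 0, 0], [0, 0, 0.3, 0, 0, 0], [0, 0, 0.3, 0, 0, 0], [0, 0, 0.3, 0, 0, 0], [0, 0, 0.3, 0, 0, 0]],
  ],
  gripper=1,
  force=20,
)

```text
t: 2.95
tool_pos: [0.5744, -0.0892, 0.319]
tool_rot: [2.009, 2.415, -0.0]
contact_force: [-2.1, 0.6, 3.5]
opening: 0.0274
grip_force: 20.2
```

Run:
```python
import numpy as np
f=lambda p:np.array([-4.6*np.cos(p)+14*np.sin(p)+4.6,-(4.6*np.sin(p)+14*np.cos(p)-14)])
for a in (np.arange(0,37,3),np.arange(36,73,3),np.r_[72:90:2,89,90]):
    q=np.radians(a); print([(f(x)-f(q[0])).round(2).tolist() for x in q[1:]])
```

```text
[[0.74, -0.22], [1.49, -0.4], [2.25, -0.55], [3.01, -0.65], [3.78, -0.71], [4.55, -0.74], [5.32, -0.72], [6.09, -0.66], [6.86, -0.56], [7.62, -0.42], [8.37, -0.25], [9.11, -0.03]]
[[0.73, 0.26], [1.44, 0.55], [2.14, 0.88], [2.82, 1.24], [3.48, 1.64], [4.11, 2.08], [4.73, 2.55], [5.32, 3.05], [5.88, 3.58], [6.41, 4.13], [6.91, 4.72], [7.39, 5.33]]
[[0.3, 0.42], [0.58, 0.85], [0.84, 1.29], [1.1, 1.74], [1.33, 2.2], [1.55, 2.66], [1.75, 3.14], [1.94, 3.62], [2.02, 3.86], [2.11, 4.1]]
```

arm_command(
  plan=[
    [[0.74, 0, -0.22, 0, 0, 0], [1.49, 0, -0.4, 0, 0, 0], [2.25, 0, -0.55, 0, 0, 0], [3.0, 0, -0.65, 0, 0, 0], [3.78, 0, -0.71, 0, 0, 0], [4.55, 0, -0.74, 0, 0, 0], [5.32, 0, -0.72, 0, 0, 0], [6.1, 0, -0.66, 0, 0, 0], [6.86, 0, -0.56, 0, 0, 0], [7.62, 0, -0.42, 0, 0, 0], [8.37, 0, -0.25, 0, 0, 0], [9.1, 0, -0.03, 0, 0, 0]],
  ],
)

```text
t: 3.95
tool_pos: [0.5576, 0.0012, 0.3187]
tool_rot: [-2.009, -2.415, -0.0]
contact_force: [-0.3, -1.8, -0.1]
opening: 0.0271
grip_force: 19.9
```

Run:
```python
from h import *
im,d=get_image('side'); cv2.imwrite('pics/s2.png',cv2.resize(im[100:300,180:380],(600,600)))
```

```text
(no output)
```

View pics/s2.png

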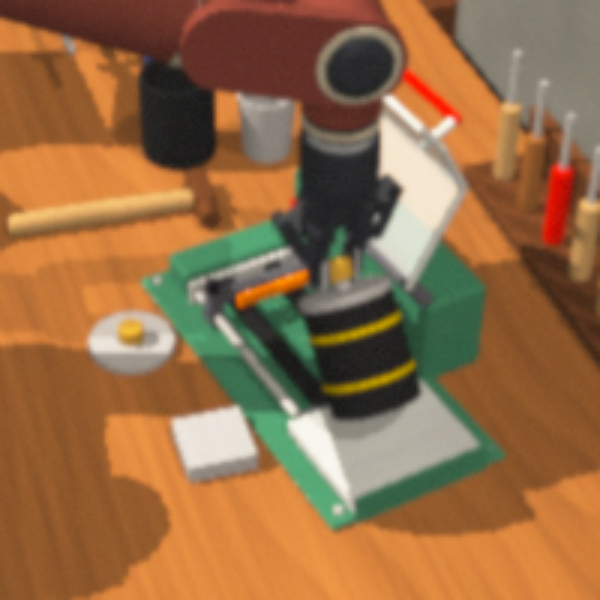

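The barrel is tipping on its foot edge, with the lid at about (345,290) leaning towards the end stop. I'll continue.

arm_command(
  plan=[
    [[0.73, 0, 0.26, 0, 0, 0], [1.44, 0, 0.55, 0, 0, 0], [2.14, 0, 0.88, 0, 0, 0], [2.82, 0, 1.24, 0, 0, 0], [3.48, 0, 1.64, 0, 0, 0], [4.11, 0, 2.08, 0, 0, 0], [4.73, 0, 2.55, 0, 0, 0], [5.32, 0, 3.05, 0, 0, 0], [5.88, 0, 3.58, 0, 0, 0], [6.41, 0, 4.13, 0, 0, 0], [6.91, 0, 4.72, 0, 0, 0], [7.39, 0, 5.33, 0, 0, 0]],
  ],
)

```text
t: 5.0
tool_pos: [0.5442, 0.0737, 0.2649]
tool_rot: [-2.009, -2.415, -0.001]
contact_force: [-1.0, 2.4, 0.8]
opening: 0.0271
grip_force: 19.8
```

arm_command(
  plan=[
    [[0.3, 0, 0.42, 0, 0, 0], [0.58, 0, 0.85, 0, 0, 0], [0.84, 0, 1.29, 0, 0, 0], [1.1, 0, 1.74, 0, 0, 0], [1.33, 0, 2.2, 0, 0, 0], [1.55, 0, 2.66, 0, 0, 0], [1.75, 0, 3.1, 0, 0, 0], [1.88, 0, 3.4, 0, 0, 0], [1.95, 0, 3.65, 0, 0, 0], [2.0, 0, 3.8, 0, 0, 0], [2.0, 0, 3.85, 0, 0, 0], [2.0, 0, 3.9, 0, 0, 0]],
  ],
)

```text
t: 6.0
tool_pos: [0.5407, 0.0926, 0.2266]
tool_rot: [-2.009, -2.415, -0.0]
contact_force: [-1.0, 3.8, 0.0]
opening: 0.0272
grip_force: 20.7
```

arm_command(
  plan=[
    [[0, 0, 0.05, 0, 0, 0], [0, 0, 0.1, 0, 0, 0], [0, 0, 0.15, 0, 0, 0], [0, 0, 0.15, 0, 0, 0], [0, 0, 0.15, 0, 0, 0]],
  ],
)

```text
t: 6.42
tool_pos: [0.5408, 0.0928, 0.2253]
tool_rot: [2.009, 2.415, 0.001]
contact_force: [-0.7, 6.0, 0.6]
opening: 0.0275
grip_force: 20.8
```

Run:
```python
from h import *
c=calibration('wrist');o=get_obs();print(mach(o['tool_pos']),o['contact_force'])
im,d=get_image('wrist');cv2.imwrite('pics/w3.png',im)
im2,d2=get_image('side')
cv2.imwrite('pics/w3s.png',np.hstack([cv2.resize(im,(400,300)),cv2.resize(im2[120:270,200:350],(300,300))]))
X,uv=cloud('side',d2);m=mach(X);H,S,V=cv2.cvtColor(im2,cv2.COLOR_BGR2HSV)[uv[:,1],uv[:,0]].astype(int).T
s=(abs(m[:,0])<.01)&(m[:,1]>-.2)&(m[:,1]<.08)&(X[:,2]>.04)&(X[:,2]<.14)
for y in np.arange(-.12,.08,.01):
    q=s&(abs(m[:,1]-y)<.005); 
    if q.any(): print(y.round(2),np.median(X[q,2]).round(4),end=' | ')
om=(H>4)&(H<20)&(S>180)&(V>150)&(abs(m[:,0])<.06)&(m[:,1]>.05)&(m[:,1]<.12)&(X[:,2]>.03)&(X[:,2]<.06)
print('pad',om.sum(),m[om].min(0),m[om].max(0),np.median(m[om],0))
```

```text
[-1.93147415e-04  4.07266331e-02  2.25283307e-01] [-0.71898267  5.96207379  0.57123842]
-0.11 0.113 | -0.1 0.0798 | -0.09 0.1144 | -0.08 0.1146 | -0.07 0.115 | -0.06 0.1156 | -0.05 0.1166 | -0.04 0.1159 | -0.03 0.1165 | -0.02 0.117 | -0.01 0.1175 | -0.0 0.1184 | 0.01 0.1161 | 0.02 0.1165 | 0.03 0.133 | 0.04 0.1316 | 0.05 0.0862 | pad 36 [-0.04474605  0.06895505  0.03018314] [-0.01553721  0.08558162  0.05470024] [-0.03113584  0.07285241  0.04563776]
```

View pics/w3s.png

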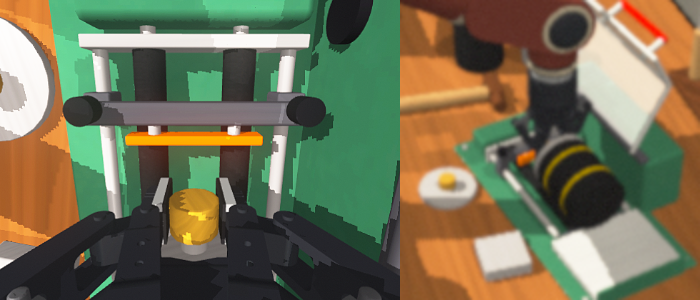

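The barrel is lying on the rollers. The knob sits in the fingers and the pad's face is about 30 mm beyond the knob (y≈0.072). I'll lower slightly more to be sure it is seated.

arm_command(
  plan=[
    [[0, 0, 0.05, 0, 0, 0], [0, 0, 0.1, 0, 0, 0], [0, 0, 0.15, 0, 0, 0], [0, 0, 0.2, 0, 0, 0], [0, 0, 0.2, 0, 0, 0]],
  ],
)

```text
t: 6.93
tool_pos: [0.5408, 0.093, 0.2233]
tool_rot: [-2.009, -2.415, -0.002]
contact_force: [-0.5, 6.0, 1.5]
opening: 0.0276
grip_force: 21.0
```

arm_command(
  plan=[
    [[0, 0, 0, 0, 0, 0], [0, 0, 0, 0, 0, 0], [0, 0, 0, 0, 0, 0], [0, 0, 0, 0, 0, 0], [0, 0, -2, 0, 0, 0], [0, 0, -5, 0, 0, 0], [0, 0, -9, 0, 0, 0], [-4, 0, -11, 0, 0, 0], [-8, 0, -11, 0, 0, 0], [-12, 0, -11, 0, 0, 0], [-16, 0, -11, 0, 0, 0], [-19, 0, -11, 0, 0, 0]],
  ],
  gripper=-0.2,
)

```text
t: 7.93
tool_pos: [0.5754, -0.0972, 0.3335]
tool_rot: [2.01, 2.412, -0.001]
contact_force: [0.7, -0.6, -0.4]
opening: 0.051
grip_force: 0.0
```

Run:
```python
from h import *
for n in ('scene','side'):
    im2,d2=get_image(n)
    X,uv=cloud(n,d2);m=mach(X);H,S,V=cv2.cvtColor(im2,cv2.COLOR_BGR2HSV)[uv[:,1],uv[:,0]].astype(int).T
    s=(abs(m[:,0])<.012)&(X[:,2]>.04)&(X[:,2]<.125)
    for y in np.arange(-.12,.08,.02):
        q=s&(abs(m[:,1]-y)<.005); 
        if q.any(): print(y.round(2),np.median(X[q,2]).round(4),end=' | ')
    t=s&(X[:,2]>.105);print('range y',np.percentile(m[t,1],[1,99]),'med')
    b=(H>12)&(H<32)&(S>100)&(m[:,1]>0)&(m[:,1]<.07)&(X[:,2]>.05)&(abs(m[:,0])<.03);print('knob',b.sum(),m[b].min(0),m[b].max(0))
o=get_obs();print(mach(o['tool_pos']),o['opening'],row([0,-.150,.15]))
```

```text
-0.1 0.0862 | -0.08 0.1159 | -0.06 0.115 | -0.04 0.1135 | -0.02 0.1138 | 0.0 0.1122 | range y [-0.10470797  1.25609348] medTraceback (most recent call last):
  File "<stdin>", line 10, in <module>
    return umr_minimum(a, axis, None, out, keepdims, initial, where)
ValueError: zero-size array to reduction operation minimum which has no identity
```

Run:
```python
from h import *
o=get_obs();print(mach(o['tool_pos']),mach(np.array(calibration('wrist')['pose'])[:3,3]),o['opening'],row([0,-.140,.15]),row([0,-.140,.078]))
```

```text
[-0.00046448 -0.15606644  0.33354993] [-0.00036906 -0.08849993  0.30290985] 0.0511391535776738 [ 1.622e+00  4.000e-02  2.877e+00  1.000e-03  5.000e-03 -3.000e-03] [ 1.6590e+00  3.6000e-02  1.0077e+01  1.0000e-03  5.0000e-03 -3.0000e-03]
```

arm_command(
  plan=[
    [[0, 0, 1.5, 0, 0, 0], [0, 0, 4, 0, 0, 0], [0, 0, 6.5, 0, 0, 0], [0, 0, 9, 0, 0, 0], [0, 0, 10, 0, 0, 0], [0.5, 0, 10, 0, 0, 0], [1, 0, 10, 0, 0, 0], [1.5, 0, 10, 0, 0, 0], [2, 0, 10, 0, 0, 0], [2.5, 0, 10, 0, 0, 0]],
  ],
  gripper=1,
)

```text
t: 8.82
tool_pos: [0.5713, -0.069, 0.235]
tool_rot: [2.007, 2.413, 0.002]
contact_force: [0.7, 0.0, -0.2]
opening: 0.0001
grip_force: 0.0
```

arm_command(
  plan=[
    [[0.5, 0, 0, 0, 0, 0], [1, 0, 0, 0, 0, 0], [1.5, 0, 0, 0, 0, 0], [2, 0, 0, 0, 0, 0], [2.5, 0, 0, 0, 0, 0], [3, 0, 0, 0, 0, 0], [3.5, 0, 0, 0, 0, 0], [4, 0, 0, 0, 0, 0], [4.5, 0, 0, 0, 0, 0], [5, 0, 0, 0, 0, 0], [5.5, 0, 0, 0, 0, 0], [5.5, 0, 0, 0, 0, 0]],
  ],
)

```text
t: 9.82
tool_pos: [0.5611, -0.0156, 0.234]
tool_rot: [2.006, 2.413, -0.0]
contact_force: [2.1, -4.4, 1.2]
opening: 0.0
grip_force: 0.0
```

Run:
```python
from h import *
o=get_obs();print(mach(o['tool_pos']),M.inv().apply(o['contact_force']))
im,d=get_image('scene');im2,d2=get_image('side')
cv2.imwrite('pics/p1.png',np.hstack([cv2.resize(im[160:290,240:370],(390,390)),cv2.resize(im2[120:270,200:350],(390,390))]))
```

```text
[ 0.00027322 -0.06958187  0.23402447] [ 1.30345694 -4.6606666   1.24943314]
```

View pics/p1.png

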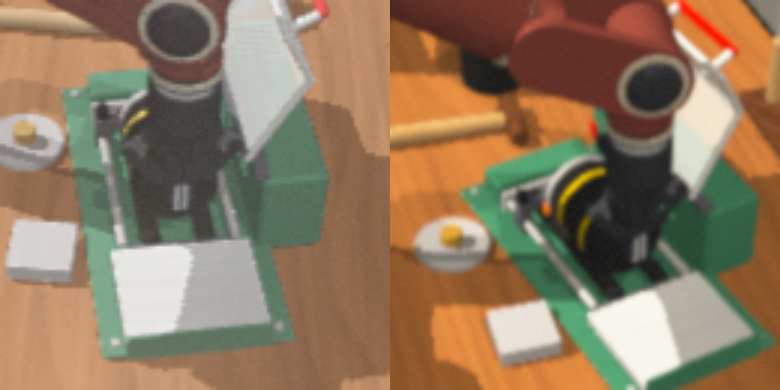

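The barrel is sliding and is close to the orange pad (seen at about (548,210) in the right-hand picture). The push takes about 4.7 N.

arm_command(
  plan=[
    [[0.3, 0, 0, 0, 0, 0], [0.6, 0, 0, 0, 0, 0], [0.9, 0, 0, 0, 0, 0], [1.2, 0, 0, 0, 0, 0], [1.2, 0, 0, 0, 0, 0]],
  ],
)

```text
t: 10.33
tool_pos: [0.559, -0.0043, 0.2339]
tool_rot: [2.007, 2.413, -0.001]
contact_force: [2.1, -5.7, 2.2]
opening: 0.0
grip_force: 0.0
```

arm_command(
  plan=[
    [[0.15, 0, 0, 0, 0, 0], [0.3, 0, 0, 0, 0, 0], [0.3, 0, 0, 0, 0, 0]],
  ],
)

```text
t: 10.58
tool_pos: [0.5587, -0.0023, 0.2343]
tool_rot: [2.006, 2.411, -0.003]
contact_force: [1.3, -10.8, 2.7]
opening: 0.0
grip_force: 0.0
```

arm_command(
  plan=[
    [[0.15, 0, 0, 0, 0, 0], [0.3, 0, 0, 0, 0, 0], [0.3, 0, 0, 0, 0, 0]],
  ],
)

```text
t: 10.83
tool_pos: [0.5589, -0.0008, 0.2356]
tool_rot: [2.002, 2.408, -0.006]
contact_force: [1.7, -19.1, 5.3]
opening: -0.0001
grip_force: 0.0
```

The force climbed to 19 N over the last 3 mm, which suggests it is solid. I'll back off, rise and check the pad.

arm_command(
  plan=[
    [[-0.5, 0, 0, 0, 0, 0], [-2, 0, 0, 0, 0, 0], [-4, 0, -1, 0, 0, 0], [-4, 0, -4, 0, 0, 0], [-4, 0, -8, 0, 0, 0], [-4, 0, -12, 0, 0, 0], [-4, 0, -16, 0, 0, 0], [-1, 0, -17, 0, 0, 0], [3, 0, -17, 0, 0, 0], [5, 0, -17, 0, 0, 0], [5, 0, -17, 0, 0, 0], [5, 0, -17, 0, 0, 0]],
  ],
)

```text
t: 11.83
tool_pos: [0.5479, 0.0525, 0.4025]
tool_rot: [-2.006, -2.417, 0.0]
contact_force: [0.2, -0.1, -0.4]
opening: 0.0001
grip_force: 0.0
```

Run:
```python
from h import *
import h
c=calibration('wrist');o=get_obs();print(mach(o['tool_pos']),o['contact_force'],np.abs(o['dq']).max())
im,d=get_image('wrist');cv2.imwrite('pics/w4.png',im)
h.calibration=lambda n:c
X,uv=cloud('wrist',d);m=mach(X);H,S,V=cv2.cvtColor(im,cv2.COLOR_BGR2HSV)[uv[:,1],uv[:,0]].astype(int).T
om=(H>4)&(H<22)&(S>170)&(abs(m[:,0])<.05)&(m[:,1]>.05)&(m[:,1]<.12)&(X[:,2]>.03)&(X[:,2]<.06)
if om.any(): print('pad',om.sum(),m[om].min(0),m[om].max(0))
br=(H>12)&(H<32)&(S>100)&(abs(m[:,0])<.03)&(X[:,2]>.06)&(X[:,2]<.1);print('knob',br.sum(),np.percentile(m[br],[1,99],axis=0) if br.any() else '')
s=(abs(m[:,0])<.01)&(X[:,2]>.105)&(X[:,2]<.125)&(m[:,1]<.15);print('barrel top y',np.percentile(m[s],[1,99],axis=0))
```

```text
[-4.74269604e-04 -2.28355998e-04  4.02539830e-01] [ 0.24984424 -0.1383686  -0.38114366] 0.03573775009253061
pad 302 [-0.04153659  0.07852973  0.04859271] [0.04139761 0.08219174 0.05234851]
knob 887 [[-0.01324908  0.08671914  0.07080587]
 [ 0.01288146  0.10606792  0.0857245 ]]
barrel top y [[-0.00979512 -0.03446445  0.11409767]
 [ 0.00981626  0.07570764  0.11795731]]
```

View pics/w4.png

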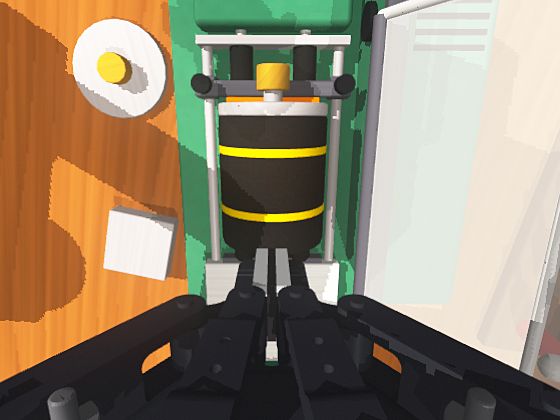

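The barrel lies in the cradle with its lid against the orange pad, at about (240,98). The pad sits directly in front of the grey carriage bar at row 90. I'll check the gap there numerically and work out the guard handle.

Run:
```python
from h import *
im=cv2.imread('pics/w4.png')
hsv=cv2.cvtColor(im,cv2.COLOR_BGR2HSV)
for u in (232,246,300,312): print(u,[tuple(hsv[v,u].tolist()) for v in range(90,106)])
im=cv2.imread('pics/w3.png');hsv=cv2.cvtColor(im,cv2.COLOR_BGR2HSV)
print([tuple(hsv[v,285].tolist()) for v in range(160,206,2)])
# handle
for n in ('scene','side'):
    im,d=get_image(n);X,uv=cloud(n,d);m=mach(X);H,S,V=cv2.cvtColor(im,cv2.COLOR_BGR2HSV)[uv[:,1],uv[:,0]].astype(int).T
    r=((H<6)|(H>174))&(S>130)&(V>110)&(X[:,2]>.2)&(X[:,2]<.32)&(m[:,0]>.09)&(m[:,0]<.2)&(abs(m[:,1])<.12)
    print(n,r.sum(),np.median(m[r],0),m[r].min(0),m[r].max(0))
print(row([.13,.0275,.36]))
```

```text
232 [(160, 7, 113), (156, 11, 115), (162, 11, 115), (156, 11, 117), (140, 7, 108), (108, 48, 90), (6, 143, 130), (18, 255, 255), (21, 255, 255), (20, 255, 255), (20, 255, 255), (16, 230, 254), (8, 24, 238), (110, 3, 244), (11, 9, 239), (9, 11, 240)]
246 [(150, 13, 118), (144, 11, 116), (150, 11, 115), (160, 13, 118), (160, 7, 108), (115, 36, 91), (179, 84, 88), (17, 255, 255), (21, 255, 255), (20, 255, 255), (19, 255, 255), (14, 145, 253), (12, 5, 239), (165, 2, 245), (13, 7, 244), (15, 8, 244)]
300 [(174, 17, 77), (165, 20, 77), (168, 17, 76), (170, 20, 75), (10, 10, 73), (110, 11, 68), (110, 28, 55), (11, 223, 192), (14, 254, 232), (13, 250, 225), (13, 255, 224), (11, 158, 192), (16, 18, 211), (17, 8, 231), (12, 17, 228), (13, 18, 226)]
312 [(0, 11, 72), (170, 11, 72), (170, 21, 72), (174, 18, 70), (0, 7, 69), (105, 16, 63), (108, 48, 53), (10, 225, 196), (13, 255, 227), (18, 255, 255), (21, 255, 255), (20, 255, 255), (8, 94, 243), (120, 4, 193), (13, 16, 195), (6, 19, 192)]
[(169, 31, 131), (169, 32, 134), (178, 27, 133), (175, 32, 136), (170, 35, 133), (177, 34, 134), (174, 37, 130), (178, 55, 111), (38, 74, 89), (48, 83, 105), (47, 81, 104), (50, 78, 105), (14, 176, 170), (14, 255, 244), (14, 255, 242), (17, 255, 255), (21, 255, 255), (21, 255, 255), (21, 255, 255), (20, 255, 255), (20, 255, 255), (18, 255, 255), (70, 96, 101)]
scene 85 [0.14502576 0.0204673  0.27797058] [ 0.140919   -0.03751052  0.26988569] [0.15271381 0.07921948 0.28521408]
side 69 [0.13886576 0.02144618 0.27675872] [ 0.13308194 -0.03287321  0.27255942] [0.14562171 0.07929139 0.28108282]
[ 2.9380e+00  1.3022e+01 -1.1235e+01 -1.0000e-03 -0.0000e+00  1.0000e-03]
```

The pad gap has closed (it was about half the pad's thickness), so the barrel is solidly home. Next is the guard handle at machine (0.142, 0.023, 0.277): go above it and look.

arm_command(
  plan=[
    [[0, 0, -4, 0, 0, 0], [0, 0, -8, 0, 0, 0], [0, 2, -11.2, 0, 0, 0], [0, 5, -11.2, 0, 0, 0], [0, 8, -11.2, 0, 0, 0], [0, 11, -11.2, 0, 0, 0], [0, 14, -11.2, 0, 0, 0], [0, 14.2, -11.2, 0, 0, 0], [0, 14.2, -11.2, 0, 0, 0], [0, 14.2, -11.2, 0, 0, 0], [0, 14.2, -11.2, 0, 0, 0]],
  ],
  gripper=0.2,
)

```text
t: 12.9
tool_pos: [0.6873, 0.0765, 0.5155]
tool_rot: [2.01, 2.414, 0.0]
contact_force: [-0.4, -0.0, 0.1]
opening: 0.0341
grip_force: 0.0
```

Run:
```python
from h import *
import h
c=calibration('wrist');o=get_obs();print(mach(o['tool_pos']),o['opening'],np.abs(o['dq']).max())
im,d=get_image('wrist');cv2.imwrite('pics/w5.png',im)
rw=row([.142,.01,.277])
h.calibration=lambda n:c
X,uv=cloud('wrist',d);m=mach(X);H,S,V=cv2.cvtColor(im,cv2.COLOR_BGR2HSV)[uv[:,1],uv[:,0]].astype(int).T
r=((H<6)|(H>174))&(S>130)&(V>80)&(X[:,2]>.2)&(X[:,2]<.32)
print(r.sum(),np.median(m[r],0) if r.any() else '',np.percentile(m[r],[1,99],axis=0))
t=r&(X[:,2]>np.percentile(X[r,2],97));print('crest',m[t].mean(0))
print(rw)
```

```text
[ 0.14099833 -0.0016549   0.51547396] 0.034130146376917525 0.0160714917238408
3580 [0.14468636 0.03252744 0.27932752] [[ 0.13907227 -0.03069732  0.27529042]
 [ 0.15048886  0.08437576  0.28145288]]
crest [0.14491762 0.03338776 0.28144494]
[1.148e+00 1.110e-01 8.413e+00 1.000e-03 0.000e+00 2.000e-03]
```

View pics/w5.png

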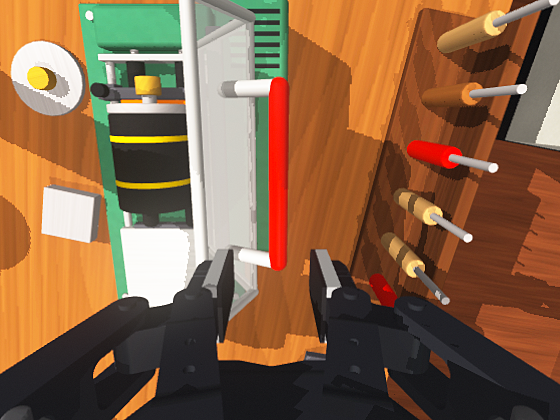

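The wrist view shows the red bar from (278,85) to (279,265), with no obstruction on either side. Handle centre is at machine (0.145, 0.027, 0.2755), 165 mm from the hinge as it should be.

arm_command(
  plan=[
    [[1.5, 0.2, 1, 0, 0, 0], [2.9, 0.38, 2, 0, 0, 0], [2.9, 0.38, 4, 0, 0, 0], [2.9, 0.38, 6, 0, 0, 0], [2.9, 0.38, 7.2, 0, 0, 0], [2.9, 0.38, 8, 0, 0, 0], [2.9, 0.38, 8, 0, 0, 0], [2.9, 0.38, 8, 0, 0, 0]],
  ],
  gripper=0.35,
)

```text
t: 13.62
tool_pos: [0.6863, 0.1068, 0.4349]
tool_rot: [-2.009, -2.415, 0.0]
contact_force: [-0.8, -0.2, -0.3]
opening: 0.0279
grip_force: 0.0
```

arm_command(
  plan=[
    [[0, 0, 0, 0, 0, 0], [0, 0, 0, 0, 0, 0], [0, 0, 0, 0, 0, 0], [0, 0, 0, 0, 0, 0], [0, 0, 0, 0, 0, 0]],
  ],
  gripper=1,
  force=25,
)

```text
t: 14.03
tool_pos: [0.6867, 0.1064, 0.4367]
tool_rot: [2.008, 2.413, 0.004]
contact_force: [0.7, 1.5, 3.3]
opening: 0.011
grip_force: 25.1
```

Run:
```python
from h import *
o=get_obs();p=mach(o['tool_pos']);print(p,p[2]-tcp_to_grasp,o['opening'],o['contact_force'])
a0=np.arctan2(.1475,.0748);f=lambda a:np.array([16.45*np.cos(a),-16.45*np.sin(a)])
e=np.radians(181.96)
A=np.linspace(a0,e,49)
for k in range(4):
    print(np.degrees(A[12*k]),[(f(a)-f(A[12*k])).round(2).tolist() for a in A[12*k+1:12*k+13]])
```

```text
[0.14577008 0.0278539  0.43669782] 0.28199782318393213 0.010999040553096489 [0.67170703 1.52467579 3.2793956 ]
63.109584183591124 [[-0.64, -0.31], [-1.29, -0.59], [-1.96, -0.84], [-2.63, -1.06], [-3.32, -1.25], [-4.01, -1.42], [-4.71, -1.55], [-5.41, -1.65], [-6.12, -1.73], [-6.83, -1.77], [-7.54, -1.78], [-8.25, -1.76]]
92.82218813769335 [[-0.71, 0.05], [-1.42, 0.13], [-2.12, 0.24], [-2.81, 0.38], [-3.5, 0.56], [-4.19, 0.76], [-4.86, 0.99], [-5.52, 1.25], [-6.17, 1.53], [-6.81, 1.85], [-7.43, 2.19], [-8.04, 2.56]]
122.53479209179557 [[-0.59, 0.4], [-1.16, 0.82], [-1.72, 1.26], [-2.25, 1.73], [-2.77, 2.22], [-3.26, 2.73], [-3.73, 3.27], [-4.18, 3.82], [-4.6, 4.39], [-5.0, 4.98], [-5.37, 5.59], [-5.71, 6.21]]
152.24739604589777 [[-0.32, 0.64], [-0.61, 1.29], [-0.87, 1.95], [-1.1, 2.62], [-1.3, 3.3], [-1.48, 3.99], [-1.62, 4.68], [-1.73, 5.39], [-1.82, 6.09], [-1.87, 6.8], [-1.89, 7.51], [-1.88, 8.22]]
```

arm_command(
  plan=[
    [[0, -0.64, -0.31, 0, 0, 0], [0, -1.29, -0.59, 0, 0, 0], [0, -1.96, -0.84, 0, 0, 0], [0, -2.63, -1.06, 0, 0, 0], [0, -3.32, -1.25, 0, 0, 0], [0, -4.0, -1.42, 0, 0, 0], [0, -4.71, -1.55, 0, 0, 0], [0, -5.41, -1.65, 0, 0, 0], [0, -6.12, -1.73, 0, 0, 0], [0, -6.83, -1.77, 0, 0, 0], [0, -7.54, -1.78, 0, 0, 0], [0, -8.25, -1.76, 0, 0, 0]],
  ],
)

```text
t: 15.03
tool_pos: [0.6052, 0.0914, 0.4551]
tool_rot: [2.007, 2.413, 0.006]
contact_force: [1.2, 2.5, 5.7]
opening: 0.0107
grip_force: 26.7
```

arm_command(
  plan=[
    [[0, -0.71, 0.05, 0, 0, 0], [0, -1.42, 0.13, 0, 0, 0], [0, -2.12, 0.24, 0, 0, 0], [0, -2.81, 0.38, 0, 0, 0], [0, -3.5, 0.56, 0, 0, 0], [0, -4.19, 0.76, 0, 0, 0], [0, -4.86, 0.99, 0, 0, 0], [0, -5.52, 1.25, 0, 0, 0], [0, -6.17, 1.53, 0, 0, 0], [0, -6.81, 1.85, 0, 0, 0], [0, -7.43, 2.19, 0, 0, 0], [0, -8.04, 2.56, 0, 0, 0]],
  ],
)

```text
t: 16.03
tool_pos: [0.5255, 0.0767, 0.4263]
tool_rot: [-2.009, -2.414, 0.001]
contact_force: [-0.4, 1.7, 0.9]
opening: 0.0107
grip_force: 27.9
```

Run:
```python
from h import *
o=get_obs();p=mach(o['tool_pos']);print(p,p[2]-tcp_to_grasp,o['opening'],M.inv().apply(o['contact_force']))
```

```text
[-0.0181283   0.02760579  0.4262934 ] 0.2715934000857788 0.010681900241069433 [-0.05405455  1.73340393  0.93646283]
```

arm_command(
  plan=[
    [[0, -0.59, 0.4, 0, 0, 0], [0, -1.16, 0.82, 0, 0, 0], [0, -1.72, 1.26, 0, 0, 0], [0, -2.25, 1.73, 0, 0, 0], [0, -2.77, 2.22, 0, 0, 0], [0, -3.26, 2.73, 0, 0, 0], [0, -3.73, 3.27, 0, 0, 0], [0, -4.18, 3.82, 0, 0, 0], [0, -4.6, 4.39, 0, 0, 0], [0, -5.0, 4.98, 0, 0, 0], [0, -5.37, 5.59, 0, 0, 0], [0, -5.71, 6.21, 0, 0, 0]],
  ],
)

```text
t: 17.03
tool_pos: [0.4696, 0.0663, 0.3643]
tool_rot: [-2.009, -2.415, 0.001]
contact_force: [0.2, 2.0, -0.5]
opening: 0.0108
grip_force: 27.9
```

arm_command(
  plan=[
    [[0, -0.32, 0.64, 0, 0, 0], [0, -0.61, 1.29, 0, 0, 0], [0, -0.87, 1.95, 0, 0, 0], [0, -1.1, 2.62, 0, 0, 0], [0, -1.3, 3.3, 0, 0, 0], [0, -1.48, 4.0, 0, 0, 0], [0, -1.62, 4.68, 0, 0, 0], [0, -1.73, 5.39, 0, 0, 0], [0, -1.8, 6.0, 0, 0, 0], [0, -1.83, 6.4, 0, 0, 0], [0, -1.85, 6.8, 0, 0, 0], [0, -1.86, 7.0, 0, 0, 0]],
  ],
)

```text
t: 18.03
tool_pos: [0.4514, 0.0629, 0.294]
tool_rot: [-2.008, -2.414, 0.003]
contact_force: [-3.8, -0.9, -0.3]
opening: 0.0111
grip_force: 29.4
```

Run:
```python
from h import *
o=get_obs();p=mach(o['tool_pos']);print(p,p[2]-tcp_to_grasp,o['opening'],M.inv().apply(o['contact_force']))
```

```text
[-0.0934628   0.02734448  0.29396234] 0.13926233648787278 0.011145826650004699 [-3.87376392 -0.23245266 -0.3004719 ]
```

arm_command(
  plan=[
    [[0, 0, 0.2, 0, 0, 0], [0, 0, 0.4, 0, 0, 0], [0, 0, 0.6, 0, 0, 0], [0, 0, 0.8, 0, 0, 0], [0, 0, 1.0, 0, 0, 0], [0, 0, 1.2, 0, 0, 0], [0, 0, 1.2, 0, 0, 0]],
  ],
)

```text
t: 18.62
tool_pos: [0.4513, 0.0629, 0.282]
tool_rot: [-2.008, -2.414, 0.003]
contact_force: [-3.8, -0.7, -4.3]
opening: 0.011
grip_force: 29.5
```

arm_command(
  plan=[
    [[0, 0, 0.1, 0, 0, 0], [0, 0, 0.2, 0, 0, 0], [0, 0, 0.3, 0, 0, 0], [0, 0, 0.3, 0, 0, 0]],
  ],
)

```text
t: 18.95
tool_pos: [0.4514, 0.0629, 0.2793]
tool_rot: [-2.008, -2.414, 0.003]
contact_force: [-4.8, -1.0, -1.2]
opening: 0.0106
grip_force: 29.7
```

arm_command(
  plan=[
    [[0, 0, 0.1, 0, 0, 0], [0, 0, 0.2, 0, 0, 0], [0, 0, 0.2, 0, 0, 0]],
  ],
)

```text
t: 19.2
tool_pos: [0.4516, 0.0629, 0.279]
tool_rot: [-2.008, -2.414, 0.004]
contact_force: [-10.3, -1.8, 8.0]
opening: 0.0107
grip_force: 30.6
```

arm_command(
  plan=[
    [[0, 0, 0.1, 0, 0, 0], [0, 0, 0.2, 0, 0, 0], [0, 0, 0.2, 0, 0, 0]],
  ],
)

```text
t: 19.45
tool_pos: [0.4518, 0.0629, 0.2788]
tool_rot: [-2.007, -2.413, 0.005]
contact_force: [-16.4, -2.4, 18.7]
opening: 0.0107
grip_force: 31.7
```

Run:
```python
from h import *
o=get_obs();p=mach(o['tool_pos']);print(p,p[2]-tcp_to_grasp,o['opening'],M.inv().apply(o['contact_force']))
for n in ('scene','side'):
    im,d=get_image(n);X,uv=cloud(n,d);m=mach(X);H,S,V=cv2.cvtColor(im,cv2.COLOR_BGR2HSV)[uv[:,1],uv[:,0]].astype(int).T
    r=((H<6)|(H>174))&(S>130)&(V>110)&(X[:,2]>.09)&(X[:,2]<.16)&(m[:,0]>-.13)&(m[:,0]<-.06)&(abs(m[:,1])<.12)
    if r.any(): print(n,r.sum(),np.median(m[r],0),m[r].min(0),m[r].max(0))
    for x in (-.03,0,.03,.05):
      s=(abs(m[:,0]-x)<.006)&(m[:,1]>-.07)&(m[:,1]<-.045)&(X[:,2]<.2)&(X[:,2]>.02);print(x,s.sum(),np.median(X[s,2]) if s.any() else '')
```

```text
[-0.09314873  0.02732636  0.27877662] 0.12407662327139785 0.010691550045542 [-16.53408893   0.59006159  18.65092739]
scene 56 [-0.09229591  0.00686017  0.12778254] [-0.10013155 -0.03686348  0.12212659] [-0.08769957  0.07294527  0.15989161]
-0.03 49 0.05650019263006656
0 40 0.1261593433937961
0.03 56 0.06649346869392936
0.05 21 0.1299635705439266
side 56 [-0.09808657 -0.00366334  0.1263561 ] [-0.11812292 -0.03537627  0.11899731] [-0.09144545  0.08102579  0.15802464]
-0.03 40 0.12446747182430795
0 31 0.1273937566942578
0.03 49 0.07505758848408495
0.05 26 0.128759712808454
```

The guard is on its stop: handle at 122 mm, top sheet at about 128 mm, and the force is rising sharply. I'll relax, release and retreat.

arm_command(
  plan=[
    [[0, 0, -0.15, 0, 0, 0], [0, 0, -0.3, 0, 0, 0], [0, 0, -0.3, 0, 0, 0]],
  ],
)

```text
t: 19.8
tool_pos: [0.4514, 0.0629, 0.2789]
tool_rot: [-2.008, -2.414, 0.003]
contact_force: [-5.8, -1.4, 1.5]
opening: 0.0106
grip_force: 30.1
```

arm_command(
  plan=[
    [[0, 0, 0, 0, 0, 0], [0, 0, 0, 0, 0, 0], [0, 0, 0, 0, 0, 0], [0, 0, 0, 0, 0, 0], [0, 0, -0.5, 0, 0, 0], [0, 0, -2, 0, 0, 0], [0, 0, -4, 0, 0, 0], [0, 0, -7, 0, 0, 0], [0, 0, -10, 0, 0, 0], [0, -2, -13, 0, 0, 0], [0, -2, -15, 0, 0, 0], [0, -2, -15, 0, 0, 0]],
  ],
  gripper=0.35,
)

```text
t: 20.8
tool_pos: [0.4325, 0.0593, 0.4356]
tool_rot: [2.003, 2.408, 0.011]
contact_force: [1.3, 0.6, 1.3]
opening: 0.028
grip_force: 0.0
```

Run:
```python
from h import *
import h
c=calibration('wrist');o=get_obs();print(mach(o['tool_pos']),o['opening'],o['contact_force'])
W=get_image('wrist')
for n in ('scene','side','wrist'):
    im,d=W if n=='wrist' else get_image(n)
    if n=='wrist': h.calibration=lambda k:c
    X,uv=cloud(n,d);m=mach(X);H,S,V=cv2.cvtColor(im,cv2.COLOR_BGR2HSV)[uv[:,1],uv[:,0]].astype(int).T
    r=((H<6)|(H>174))&(S>130)&(V>110)&(X[:,2]>.09)&(X[:,2]<.16)&(m[:,0]>-.13)&(m[:,0]<-.06)&(abs(m[:,1])<.12)
    if r.any(): print(n,r.sum(),np.median(m[r],0),np.percentile(m[r],[2,98],axis=0).round(4).tolist())
    om=(H>4)&(H<22)&(S>150)&(abs(m[:,0])<.05)&(m[:,1]>.05)&(m[:,1]<.12)&(X[:,2]>.03)&(X[:,2]<.06)
    if om.any(): print('pad',om.sum(),m[om].min(0),m[om].max(0))
    cv2.imwrite(f'pics/f_{n}.png',im)
```

```text
[-0.11276022  0.02723316  0.43559242] 0.027962380407229016 [1.2515562  0.64705362 1.33432436]
scene 66 [-0.09355774  0.01777663  0.12709319] [[-0.0979, -0.034, 0.1234], [-0.0893, 0.0787, 0.1308]]
side 95 [-0.09803865  0.01823236  0.12648962] [[-0.1028, -0.0322, 0.121], [-0.0923, 0.0825, 0.1317]]
wrist 1852 [-0.09506563  0.03185012  0.12781279] [[-0.1003, -0.0293, 0.1238], [-0.0895, 0.0832, 0.1297]]
```

```bash
python3 -c "
from station import *
print(finish_job())"
```

```text
the job is handed in; nothing more can be done
None
```

I tipped the barrel gently onto the rollers and slid it solid against the end stop with the orange pad pushed in. I then held the guard all the way down until it was fully shut, and handed the job in at about 21 s on the robot's clock.

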